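# Tap the wedge tight in a wedge clamp

## Task

Clamp the steel block in the wedge clamp: set it down in the gap between the sliding jaw and the stop, then take the mallet by its handle and drive the brass wedge in with several light taps on its thick end, drawing the mallet clear between taps, until a firm tap no longer advances it and the block is held tight. Do not pound the wedge or push it by hand, and leave the dial gauge and the orange block alone. Finish with the mallet lying flat on the bench, clear of the clamp.

Things in the scene. Friction and masses are not known exactly. Their poses are not given: they have to be found in the camera images.
- clamp: Wedge clamp fixed to the bench; from the robot outwards: dark back rail, brass wedge, sliding steel jaw, dark stop. Origin on the bench; x away from the robot, y along the wedge, z up. Plate 10 mm thick, x -72 to 64, y -44 to 52 mm, a tongue under the wedge to y 84. Rail x -70 to -48, y -41 to 25, top at z 34. A blue vice, 81 mm high, stands between it and the robot.
- nest (a point): Where the block's underside centre goes: on the plate's top (z 10 mm) in the gap between jaw (28 mm high, 36 long in y) and stop (26 high, 34 long); axes as the clamp's. The block's 45 mm go along y, so its ends stay free for the fingers. The gap begins 11.75 mm on the near side (-x) of this point and is 23.5 to 29.5 mm wide: how the stop is set is not known.
- jaw: Sliding steel jaw. Pushed by the wedge it slides 0 to 12 mm along the clamp's +x; its back face has the wedge's taper. When it is right back its origin is 10 mm above the clamp's, axes the same, and its front face lies at x = -10 mm.
- block: Ground steel block with two small holes, 20 (x) by 45 (y) by 20 mm (z), 0.14 kg, lying on the bench at first. Origin at the centre of its underside, z up. Grasp it across its 45 mm length.
- wedge: Brass wedge, 0.35 kg, 116 mm long along its -y, 30 high, 32 wide at the thick end (1 in 6), 12 at the thin end; loose in its slot, thin end in. Origin at the foot of the thick end, in its middle. Slides freely (1 to 3 N) for 22 to 70 mm, then bites: 6 to 12 N more per mm. Tight when taps of about 15 N no longer move it; stays so when the mallet is drawn off. Over 25 N damages it.
- wedge_tail (a point): Centre of the wedge's thick end face (32 mm wide, 30 mm high), 25 mm above the bench: tap here, towards the wedge's -y (into the clamp). Axes as the wedge's. This end always stays at least 12 mm clear of the rail's end.
- hammer: Small stubby mallet, 0.3 kg, lying on the bench. Origin at the centre of its head, 13 mm above the bench as it lies. The head lies along its y, with a round orange face, 26 mm across, at y = +38 and at y = -38 mm. The wooden handle runs along -x to x = -118 mm; z is up as it lies.
- hammer_grip (a point): Place to take the mallet: on the handle's axis, 58 mm behind the head's centre, 13 mm above the bench as it lies. The handle is 20 mm wide (y) and 22 mm high from 29 to 88 mm behind the head's centre, 24 by 26 mm from there to its end. Grip hard, 40 N or more, or it twists under the taps.
- gauge: Dial gauge lying on its back, 107 x 60 x 22 mm, a bystander. Origin at its underside. The tall key tester beyond it, on the right of the bench, is an obstacle about 0.6 m high (its front deck 0.2 m).
- sample: Orange fixture block, 30 x 40 x 22 mm, a bystander. Origin at the centre of its underside.
There are look-alikes about, which are no part of the job. What is shaped like the block but blue is not meant.

How it is judged (in metres and radians):
On the way, in this order (a step that is already met when the one before it is completed fails the run):
1. the block stands in the gap between jaw and stop, let go (z of block in the frame of nest between -0.003 and 0.003 m and x of block in the frame of nest between -0.009 and 0.009 m and y of block in the frame of nest between -0.01 and 0.01 m and contact force between the fingers and block below 0.05 N), for 0.2 s.
2. the mallet, held in the gripper, touches the wedge (contact force between the fingers and hammer above 0.5 N and contact force between hammer and wedge above 0.3 N).
3. the wedge has been tapped part of the way, is not tight yet, and the mallet is drawn at least 3 mm clear of it (contact force between the fingers and hammer above 0.5 N and y of hammer in the frame of wedge_tail above 0.041 m and distance of wedge from where it was at the start of the episode above 0.003 m and contact force between jaw and block below 5 N), for 0.05 s.
4. the mallet is drawn clear and the wedge holds the block tight by itself (contact force between the fingers and hammer above 0.5 N and y of hammer in the frame of wedge_tail above 0.041 m and contact force between jaw and block above 25 N), for 0.2 s.
At the end, for the whole second after the job is handed in: The block stands in the gap (within 3 mm of the plate, 9 mm in x and 10 mm in y of the nest point), the wedge alone presses the jaw on it with over 25 N, and the mallet lies still on the bench (head centre below 20 mm), not touching clamp or wedge (z of block in the frame of nest between -0.003 and 0.003 m and x of block in the frame of nest between -0.009 and 0.009 m and y of block in the frame of nest between -0.01 and 0.01 m and contact force between jaw and block above 25 N and height (world z) of hammer below 0.02 m and linear speed of hammer below 0.02 m/s and contact force between hammer and clamp below 0.05 N and contact force between hammer and wedge below 0.05 N).
It fails at once if the mallet loads the wedge with more than 25 N (contact force between hammer and wedge above 25 N).
It fails at once if the wedge is pushed by hand (more than 2 N from fingers or arm) (contact force between any of the fingers, the arm and wedge above 2 N).
It fails at once if the dial gauge or the orange block is moved more than 20 mm (distance of any of gauge, sample from where it was at the start of the episode above 0.02 m).
It also fails if it takes over 70 s, if anything falls off the work surface, if the arm or the gripper's body presses on something with over 40 N, if the wrist force passes 120 N, or if a joint passes its speed limit or range.

## Robot

A 6-joint arm with a two-finger parallel gripper is mounted at the origin on a cart in front of the work surface, level with it; the furniture and walls round the work are solid. World frame = base frame: x ahead of the robot, y to its left, z up, the work surface at z = 0. Lengths are in mm, angles in rad, forces in N, time in s.
With the tool pointing down it reaches from about 400 to 925 mm from the base axis. Payload 12.5 kg.
Tool frame: the origin (TCP) lies between the finger pads; the fingertips stand 14 mm ahead of it and the grasp point (between the pads) lies 5 mm behind it; x points along the fingers, y is the direction in which the jaws open and shut, and the axes are right-handed (so a half turn about x gives the same grasp; the last joint's range is limited). The gripper opens to 95 mm and grips with 3 to 60 N. Pads are 20 mm wide; open, the fingers measure 119 mm over their backs; the gripper's body (75 mm by 180 mm) begins 59 mm behind the grasp point.
Start: joints at [-1.371, 0.491, 1.559, -0, 1.092, -0.106], TCP at [188.183, -596.014, 228.661] pointing down, gripper open.
Joint ranges: [-3.1, 3.1], [-0.84, 2.19], [0.05, 2.79], [-1.13, 4.28], [0.06, 2.93], [-2.69, 2.69]. Speed limits (rad/s): [2.22, 2.22, 2.79, 3.14, 3.14, 3.14].

## Interface

Orientations are given as [roll, pitch, yaw] about the fixed x, y, z axes, in that order (R = Rz(yaw) Ry(pitch) Rx(roll)).
In Python, from cell import env, cams gives the robot as it stands.
- The arm moves only by the tool carry_out, never from a script. Its arguments are lists of equal length, an entry for each row: "grip": the closure, from -1 (fully open) to 1 (shut); "linear": the shift along the tool's x, y, z scaled (see below), a list of three; "turn": the turn about the tool's x scaled (see below). In form: {"grip": [grip, ...], "linear": [[tx, ty, tz], ...], "turn": [turn, ...]}. A call has 1 to 5 rows; each row shifts and turns the commanded pose from where the row before left it, along the tool's axes as they then stand; what a row does not reach is not made up. The controller multiplies each number of a shift by 0.5 m and each number of a turn by 180 degrees. A row lasts 1/10 s, in which the tool goes at most 50 mm and 8.59 degrees, less where a joint would pass 70% of its speed; a pose out of reach is approached as far as the arm can. A call with a number of a shift or a turn outside -1 to 1 is refused whole. A call with a gripper value outside its range is refused whole. The fingers move at their own pace and stop on an object; the grip force is fixed at half the most. Time passes only in rows, so rows that do not move let the fingers close. It gives the time, the measured TCP pose, the force and the opening at its end, in the units of the state.
- env.state(): the state, without advancing time (a new reading comes with each control period).
- cams.read_camera(name): name is "scene" or "top" or "wrist"; returns the picture (480x640x3 uint8, blue, green, red); there is no depth.
- cams.camera_info(name): a dict with "fx", "fy", "cx", "cy" (pixels), "view" (4x4, takes a point from world to camera coordinates). Camera axes: x right, y down, z forward; pixel columns grow to the right and rows downward; lengths in mm; the calibration is good to about 2 mm. A picture is of the moment at which its call begins: read the wrist's pose just before it. camera_info takes no time and is no camera call; for the wrist camera it gives the pose at the moment of the call.
- env.job_done(): hands the job in, once; it reports no verdict.
The state is a dict: "t": time; "joints": joint angles; "qvel": joint speeds; "tau": joint torques, N m; "eef_pos": TCP position; "tcp_rot": TCP orientation; "ft_force": force on the tool from outside, world axes, zero at the start; "moment": the same for the moment, N m; "opening": opening from 0.0 (shut) to 1.0 (fully open).
Only numpy, scipy, OpenCV 4.12 (cv2) and the standard library are available. Lean on these libraries where they do the work, as an engineer would, in place of code of your own. Each camera call takes 0.05 s, during which the arm holds its last target. There are 200 camera calls.

## Working session

There is one attempt and no reset: what is moved stays moved. The work goes in short steps, Python scripts to look and compute and a tool call to move; the robot and the scene stay as the last step left them, time stands still between calls to the robot, and variables do not carry over. Pictures are saved under pics/ and viewed, about 8 in all and at most 12, crops included, and the job is handed in when it is done.

Besides the shell and the picture viewer there is one more tool, called after "Call:" as name(argument=value, ...), one argument or row to a line, values as JSON. carry_out: Moves the arm, as the interface text tells. Shifts and turns lie within -1 to 1; 1 stands for 0.5 m of shift or 180 degrees of turn. Its arguments: {"type":"object","properties":{"grip":{"type":"array"},"linear":{"type":"array"},"turn":{"type":"array"}},"required":["grip","linear","turn"]}

```bash
ls; mkdir -p pics
python3 - <<'E'
from cell import env,cams
import cv2,numpy as np
s=env.state();print(s)
for n in("scene","top"):
    cv2.imwrite(f"pics/{n}0.png",cams.read_camera(n))
    i=cams.camera_info(n);print(n,i['fx'],i['cx'],i['cy'],np.round(np.linalg.inv(i['view']),3).tolist())
E
```

```text
pics
{'t': 0.0, 'joints': array([-1.37064167e+00,  4.91576950e-01,  1.55948620e+00,  1.04297781e-05,
        1.09171512e+00, -1.05566733e-01]), 'qvel': array([-0.00123229, -0.00128183, -0.00120558,  0.00051077, -0.00113273,
        0.0020019 ]), 'tau': array([ 3.13688208e-03, -6.12640357e+01, -2.58178675e+01,  6.93825656e-02,
        4.82245430e-02, -1.47044966e-04]), 'eef_pos': array([ 188.10717587, -595.75923857,  228.03828831]), 'tcp_rot': array([-1.68416463,  1.56961067,  1.7631446 ]), 'ft_force': array([-0.12096772, -0.13868777,  0.66269812]), 'moment': array([-0.00099043,  0.01105918, -0.04541529]), 'opening': 1.0027702472918694}
scene 611.9623052557106 313.6468413036709 242.34710153256358 [[0.486, -0.357, 0.798, -467.256], [-0.874, -0.21, 0.439, -637.167], [0.011, -0.91, -0.414, 565.116], [0.0, 0.0, 0.0, 1.0]]
top 472.3226381063791 322.0744191750967 239.12277754435985 [[0.102, -0.975, 0.199, 309.642], [-0.995, -0.1, 0.02, -75.478], [0.0, -0.2, -0.98, 1167.63], [0.0, 0.0, 0.0, 1.0]]
```

View pics/top0.png

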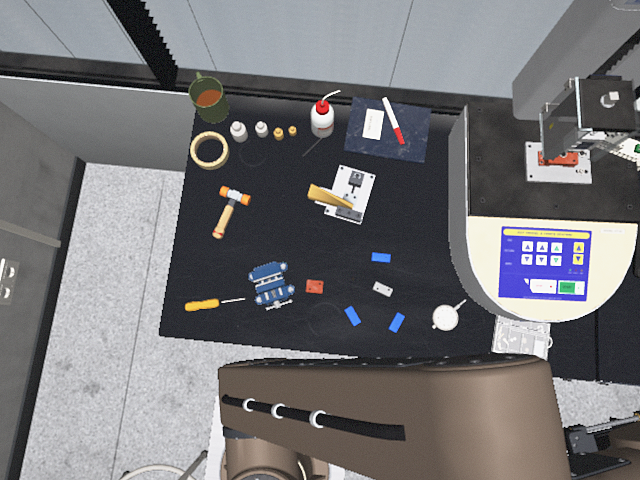

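View pics/scene0.png

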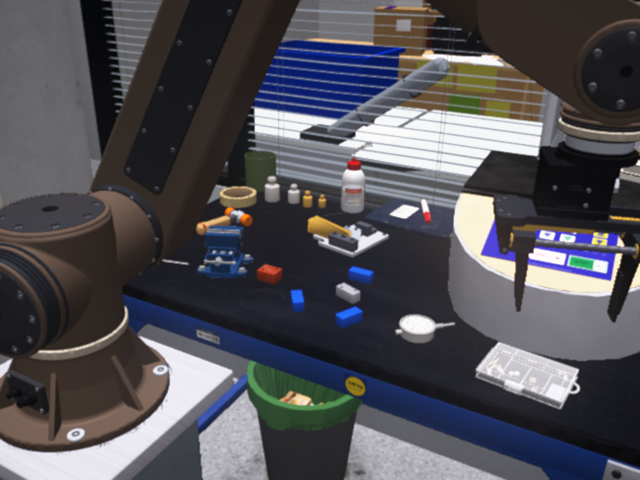

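The top view shows the steel block at (383,289), the orange block at (314,287), the clamp around (348,195) with the wedge's thick end at left (311,193), the mallet head at (235,196) with its handle end at (218,236), and the gauge at (446,317).

```bash
cat > h.py <<'E'
from cell import env,cams
import cv2,numpy as np
from scipy.spatial.transform import Rotation as Rot
def px2w(info,uv,z):
    M=np.linalg.inv(info['view']); d=M[:3,:3]@[(uv[0]-info['cx'])/info['fx'],(uv[1]-info['cy'])/info['fy'],1]
    o=M[:3,3]; return o+d*(z-o[2])/d[2]
def w2px(info,p):
    c=info['view'][:3,:3]@np.array(p)+info['view'][:3,3]
    return np.array([info['fx']*c[0]/c[2]+info['cx'],info['fy']*c[1]/c[2]+info['cy']])
def tool():
    s=env.state(); return s['eef_pos'],Rot.from_euler('xyz',s['tcp_rot']).as_matrix(),s
def go(target,yaw=None):
    """print shift (tool axes, in mm/500 units) and turn to get to target; yaw = world dir angle (deg) of tool y (mod 180)"""
    p,R,s=tool(); d=R.T@(np.array(target)-p)/500
    print('shift units (tool axes now)',d.round(4))
    if yaw is not None:
        cur=np.degrees(np.arctan2(R[1,1],R[0,1])); dy=(yaw-cur+90)%180-90
        print('tool y at',cur.round(2),'turn world',dy.round(2),'turn unit about tool x (down)',(-dy/180).round(4),'j6',s['joints'][5])
E
python3 - <<'E'
from h import *
i=cams.camera_info('top')
for n,uv,z in [('block',(383,289),20),('sample',(314,287),22),('gauge',(446,317),22),('wedge thick l',(308,190),40),('wedge thin',(352,206),40),('plateTL',(341,166),10),('plateTR',(376,173),10),('plateBR',(361,223),10),('plateBL',(325,216),10),('head L',(221,190),13),('head R',(249,200),13),('handle end',(218,236),13),('vice',(270,285),60)]:
    print(n,px2w(i,uv,z).round(0))
im=cv2.imread('pics/top0.png')
a=cv2.resize(im[155:245,295:395],None,fx=4,fy=4,interpolation=2)
b=cv2.resize(im[175:245,205:260],None,fx=4,fy=4,interpolation=2)
c=cv2.resize(im[270:305,365:405],None,fx=4,fy=4,interpolation=2)
o=np.zeros((440,640,3),np.uint8);o[:360,:400]=a;o[:280,400:620]=b;o[290:430,400:560]=c
cv2.imwrite('pics/crop.png',o)
go([500,-50,250],0)
print(w2px(cams.camera_info('wrist'),[188,-596,0]), np.linalg.inv(cams.camera_info('wrist')['view']).round(2))
E
```

```text
block [ 435. -211.   20.]
sample [423. -44.  22.]
gauge [ 383. -366.   22.]
wedge thick l [659.  -4.  40.]
wedge thin [ 629. -117.   40.]
plateTL [742. -80.  10.]
plateTR [ 732. -172.   10.]
plateBR [ 596. -145.   10.]
plateBL [605. -53.  10.]
head L [645. 218.  13.]
head R [626. 143.  13.]
handle end [526. 208.  13.]
vice [413.  58.  60.]
shift units (tool axes now) [-0.0428 -0.8532 -0.9234]
tool y at -72.48 turn world 72.48 turn unit about tool x (down) -0.4027 j6 -0.10560290009518701
[321.16853592 210.8768047 ] [[ 3.0000e-01 -9.3000e-01 -2.3000e-01  2.5185e+02]
 [-9.5000e-01 -2.9000e-01 -7.0000e-02 -5.7527e+02]
 [-0.0000e+00  2.4000e-01 -9.7000e-01  3.8438e+02]
 [ 0.0000e+00  0.0000e+00  0.0000e+00  1.0000e+00]]
```

View pics/crop.png

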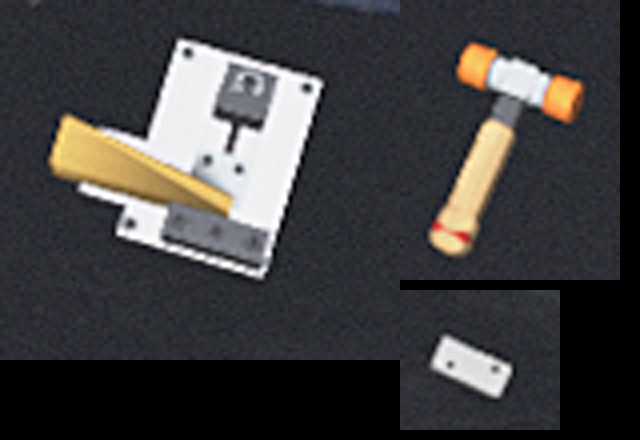

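Call:
carry_out(
  grip=[-1,-1,-1,-1],
  linear=[
    [-0.03,0,0],
    [-0.03,0,0],
    [-0.03,0,0],
    [-0.03,0,0],
  ],
  turn=[0.0458,0.0458,0.0458,0.0458],
)

```text
t: 0.5
eef_pos: [188.1, -595.9, 288.9]
tcp_rot: [-1.072, 1.57, 1.794]
ft_force: [-0.0, -0.2, -0.1]
opening: 0.997
```

Run:
```python
from h import *
go([435,-211,220],74.5); print(env.state()['eef_pos'])
```

```text
shift units (tool axes now) [ 0.1382 -0.875  -0.2656]
tool y at -105.8 turn world 0.3 turn unit about tool x (down) -0.0016 j6 0.4758804088145913
[ 188.13942465 -595.8549626   288.87891227]
```

Call:
carry_out(
  grip=[-1,-1,-1,-1,-1],
  linear=[
    [0,-0.0875,-0.0266],
    [0,-0.0875,-0.0266],
    [0,-0.0875,-0.0266],
    [0,-0.0875,-0.0266],
    [0,-0.0875,-0.0266],
  ],
  turn=[0,0,0,0,0],
)

```text
t: 1.0
eef_pos: [311.1, -401.2, 288.5]
tcp_rot: [-0.798, 1.571, 2.074]
ft_force: [2.1, 0.3, 0.5]
opening: 1.0
```

Call:
carry_out(
  grip=[-1,-1,-1,-1,-1],
  linear=[
    [0.028,-0.0875,-0.0266],
    [0.028,-0.0875,-0.0266],
    [0.028,-0.0875,-0.0266],
    [0.028,-0.0875,-0.0266],
    [0.028,-0.0875,-0.0266],
  ],
  turn=[0,0,0,0,0],
)

```text
t: 1.5
eef_pos: [433.5, -208.0, 218.1]
tcp_rot: [1.998, 1.571, -1.413]
ft_force: [0.3, -0.4, -0.1]
opening: 0.998
```

Run:
```python
from h import *
i=cams.camera_info('wrist');im=cams.read_camera('wrist');cv2.imwrite('pics/w1.png',im)
print(env.state()['eef_pos'],env.state()['t'])
g=cv2.cvtColor(im,cv2.COLOR_BGR2HSV)
m=((g[...,1]<60)&(g[...,2]>110)).astype(np.uint8)
n,l,st,c=cv2.connectedComponentsWithStats(m)
for k in range(1,n):
    if st[k,4]>300:
        r=cv2.minAreaRect(np.argwhere(l==k)[:,::-1].astype(np.float32)); b=cv2.boxPoints(r)
        w=np.array([px2w(i,p,20) for p in b])
        print(st[k],r,w.mean(0).round(1),np.linalg.norm(w[0]-w[1]).round(1),np.linalg.norm(w[1]-w[2]).round(1),[np.degrees(np.arctan2(*(w[j+1]-w[j])[1::-1])).round(1) for j in (0,1)])
```

```text
[ 435.09813943 -203.25325709  216.17003663] 1.55
[  38    0  161   61 4942] ((117.4079818725586, 30.106903076171875), (56.366695404052734, 158.50485229492188), 85.71085357666016) [622.2 -91.4  20. ] 125.8 40.8 [np.float64(-101.6), np.float64(165.1)]
[  470     0   170   254 21037] ((554.5, 126.5), (253.0, 169.0), 90.0) [ 447.6 -417.7   20. ] 132.9 210.4 [np.float64(-105.4), np.float64(175.3)]
[ 469  154   83  105 4343] ((518.3486328125, 213.06536865234375), (68.19954681396484, 117.23492431640625), 57.17145919799805) [ 388.7 -377.3   20. ] 97.3 63.4 [np.float64(-70.8), np.float64(-156.9)]
[ 298  198   53   28 1253] ((324.1969299316406, 211.04647827148438), (51.4857063293457, 24.944625854492188), 3.814074993133545) [ 437.1 -212.4   20. ] 22.4 45.3 [np.float64(-19.9), np.float64(-109.3)]
[   82   325   478    71 19903] ((320.5, 360.0), (70.0, 477.0), 90.0) [ 295.6 -169.9   20. ] 453.9 76.6 [np.float64(-105.4), np.float64(172.6)]
[437 443 159  11 798] ((516.0, 448.0), (158.0, 10.0), -0.0) [ 145.1 -338.    20. ] 12.2 162.7 [np.float64(-11.5), np.float64(-105.4)]
```

View pics/w1.png

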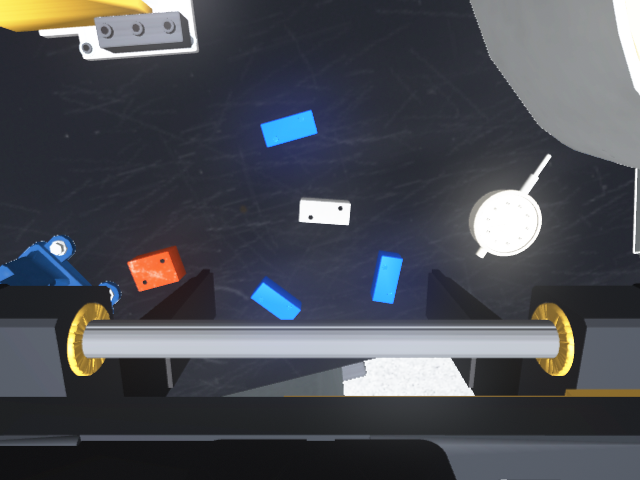

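The wrist view shows the steel block at (324,211), clear of the three blue look-alikes. The clamp is at upper left, the gauge at (505,220) and the orange block at (157,268). The block measures 45.3 × 22.4 mm, which matches the size given.

Run:
```python
from h import *
go([436.5,-212,17],70.7); print(env.state()['eef_pos'])
```

```text
shift units (tool axes now) [ 0.3983  0.017  -0.0083]
tool y at -105.33 turn world -3.97 turn unit about tool x (down) 0.022 j6 1.2619212982973251
[ 435.09813943 -203.25325709  216.17003663]
```

Call:
carry_out(
  grip=[-1,-1],
  linear=[
    [0.05,0,0],
    [0,0,0],
  ],
  turn=[0.022,0],
)

```text
t: 1.75
eef_pos: [432.2, -208.5, 191.6]
tcp_rot: [-0.225, 1.566, 2.578]
ft_force: [0.2, 0.2, 1.0]
opening: 1.0
```

Run:
```python
from h import *
go([436.5,-212,17],70.7); print(env.state()['eef_pos'])
```

```text
shift units (tool axes now) [ 0.3491  0.0041 -0.0118]
tool y at -109.39 turn world 0.09 turn unit about tool x (down) -0.0005 j6 1.3221538413866696
[ 432.238427   -208.52563156  191.57724644]
```

Call:
carry_out(
  grip=[-1,-1,-1,-1,-1],
  linear=[
    [0.08,0,0],
    [0.08,0,0],
    [0.08,0,0],
    [0.05,0,0],
    [0,0,0],
  ],
  turn=[0,0,0,0,0],
)

```text
t: 2.25
eef_pos: [431.9, -209.8, 46.7]
tcp_rot: [-0.231, 1.566, 2.572]
ft_force: [0.8, 0.7, -0.3]
opening: 1.001
```

Run:
```python
from h import *
go([436.5,-212,17],70.7); print(env.state()['eef_pos'])
i=cams.camera_info('wrist');im=cams.read_camera('wrist')
p,R,s=tool()
g=cv2.cvtColor(im,cv2.COLOR_BGR2HSV)
m=((g[...,1]<60)&(g[...,2]>110)).astype(np.uint8)
n,l,st,c=cv2.connectedComponentsWithStats(m)
for k in range(1,n):
    if 600<st[k,4]<20000:
        r=cv2.minAreaRect(np.argwhere(l==k)[:,::-1].astype(np.float32)); b=cv2.boxPoints(r)
        w=np.array([px2w(i,q,20) for q in b])
        print(st[k],w.mean(0).round(1),np.linalg.norm(w[0]-w[1]).round(1),np.linalg.norm(w[1]-w[2]).round(1),[np.degrees(np.arctan2(*(w[j+1]-w[j])[1::-1])).round(1) for j in (0,1)])
go([436.5,-212,17],70.7); print(env.state()['eef_pos'])
```

```text
shift units (tool axes now) [ 0.0594  0.0011 -0.0105]
tool y at -109.39 turn world 0.09 turn unit about tool x (down) -0.0005 j6 1.3194485243783947
[ 431.86921611 -209.83286729   46.73993665]
[ 583  207   57   79 3551] [ 403.5 -343.6   20. ] 25.5 38.4 [np.float64(-109.3), np.float64(171.6)]
[   0  319   66   78 4660] [441.5 -59.5  20. ] 44.0 31.9 [np.float64(-30.4), np.float64(-109.3)]
[ 577  319   63   70 4033] [ 348.2 -332.9   20. ] 30.3 39.1 [np.float64(-109.3), np.float64(171.6)]
[  80  435  560   45 9968] [ 330.8 -196.4   20. ] 28.4 296.4 [np.float64(-27.8), np.float64(-109.5)]
shift units (tool axes now) [ 0.0627  0.0009 -0.0088]
tool y at -109.4 turn world 0.1 turn unit about tool x (down) -0.0005 j6 1.3197942353235013
[ 432.58606287 -210.16325442   48.3611912 ]
```

Call:
carry_out(
  grip=[-1,-1,-1,1,1],
  linear=[
    [0,0.001,-0.009],
    [0.0615,0,0],
    [0,0,0],
    [0,0,0],
    [0,0,0],
  ],
  turn=[0,0,0,0,0],
)

```text
t: 2.8
eef_pos: [437.6, -212.1, 19.4]
tcp_rot: [2.859, 1.569, -0.621]
ft_force: [-0.6, -0.3, -0.1]
opening: 0.884
```

Call:
carry_out(
  grip=[1,1,1,1,1],
  linear=[
    [0,0,0],
    [0,0,0],
    [0,0,0],
    [0,0,0],
    [0,0,0],
  ],
  turn=[0,0,0,0,0],
)

```text
t: 3.3
eef_pos: [437.0, -211.8, 17.9]
tcp_rot: [2.209, 1.571, -1.271]
ft_force: [-0.5, -1.7, 1.4]
opening: 0.469
```

Call:
carry_out(
  grip=[1,1,1,1,1],
  linear=[
    [-0.06,0,0],
    [-0.1,0,0],
    [-0.1,0,0],
    [-0.1,0,0],
    [-0.04,0,0],
  ],
  turn=[0,0,-0.026,-0.026,0],
)

```text
t: 3.8
eef_pos: [437.7, -212.1, 222.1]
tcp_rot: [2.719, 1.565, -0.595]
ft_force: [0.3, -0.3, -2.4]
opening: 0.473
```

Run:
```python
from h import *
go([605,-95,218],80); print(env.state()['eef_pos'])
```

```text
shift units (tool axes now) [ 0.0091 -0.2882 -0.2893]
tool y at -99.88 turn world -0.12 turn unit about tool x (down) 0.0007 j6 1.1562144797458522
[ 437.72989871 -212.10648638  222.1307884 ]
```

Call:
carry_out(
  grip=[1,1,1,1,1],
  linear=[
    [0,-0.07,-0.07],
    [0,-0.07,-0.07],
    [0,-0.07,-0.07],
    [0,-0.05,-0.05],
    [0,-0.028,-0.029],
  ],
  turn=[0,0,0,0,0],
)

```text
t: 4.3
eef_pos: [606.0, -93.2, 217.2]
tcp_rot: [-0.259, 1.57, 2.709]
ft_force: [-0.3, -0.5, -0.8]
opening: 0.472
```

Call:
carry_out(
  grip=[1,1],
  linear=[
    [0,0,0],
    [0,0,0],
  ],
  turn=[0,0],
)

```text
t: 4.5
eef_pos: [603.9, -95.0, 217.3]
tcp_rot: [0.065, 1.569, 3.032]
ft_force: [0.5, 0.2, -1.4]
opening: 0.47
```

Run:
```python
from h import *
i=cams.camera_info('wrist');im=cams.read_camera('wrist');cv2.imwrite('pics/w2.png',im)
np.save('w2.npy',i['view']); print(i)
go([605,-95,218],80); print(env.state()['eef_pos'])
```

```text
{'fx': 404.910271347572, 'fy': 404.910271347572, 'cx': 320.27454065149476, 'cy': 239.28770016970904, 'view': array([[-1.73372116e-01, -9.84856379e-01, -1.49705487e-04,
         1.13958423e+01],
       [-9.55561192e-01,  1.68178248e-01,  2.42113372e-01,
         5.67643320e+02],
       [-2.38421721e-01,  4.21187603e-02, -9.70247954e-01,
         5.26489758e+02],
       [ 0.00000000e+00,  0.00000000e+00,  0.00000000e+00,
         1.00000000e+00]])}
shift units (tool axes now) [-0.001  -0.0013 -0.0025]
tool y at -100.06 turn world 0.06 turn unit about tool x (down) -0.0003 j6 1.4817210420889868
[603.67486552 -95.44339005 217.52162771]
```

View pics/w2.png

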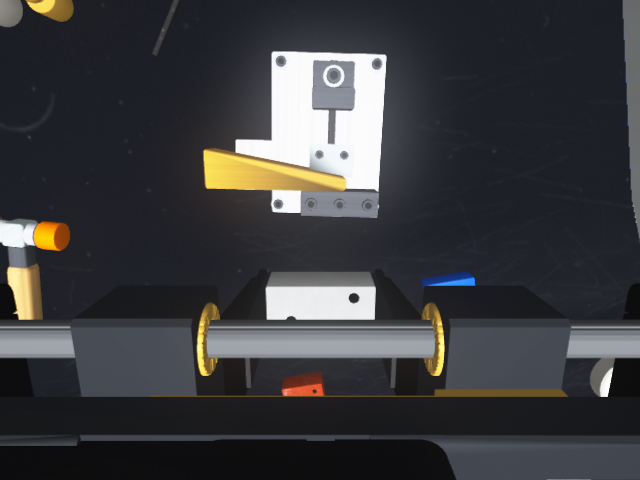

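The wrist view shows the clamp seen squarely. The plate corners are at (272,52), (386,54) and (272,212), and the wedge's thick end is at (205,170). The jaw is at (331,158), the stop at (333,85), and the gap lies between them. The block is held between the fingers. I'll enlarge it for the corner positions.

Run:
```python
import cv2
im=cv2.imread('pics/w2.png')
cv2.imwrite('pics/w2c.png',cv2.resize(im[42:222,195:395],None,fx=3.3,fy=3.3,interpolation=cv2.INTER_CUBIC))
```

```text
(no output)
```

View pics/w2c.png

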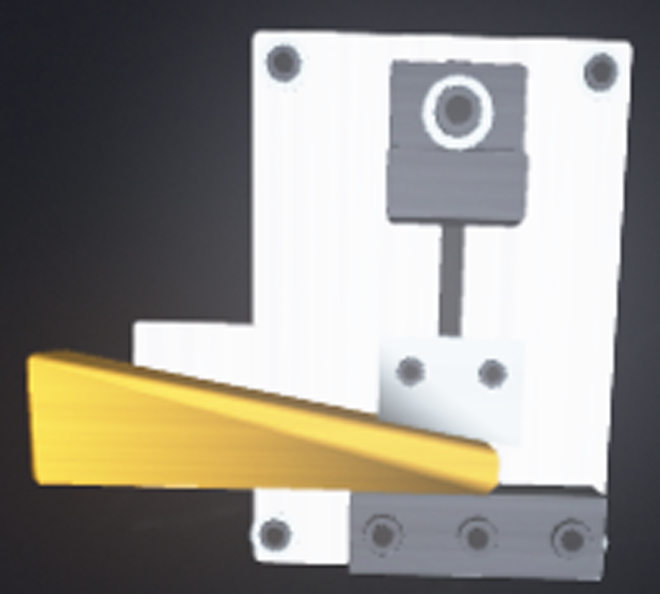

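```bash
cat > fit.py <<'E'
from h import *
from scipy.optimize import least_squares
i=cams.camera_info('wrist'); i['view']=np.load('w2.npy')
C=lambda u,v:np.array([u/3.3+195,v/3.3+42])-0.35
obs=[((64,52,10),C(253,32)),((64,-44,10),C(631,43)),((-72,52,10),C(253,560)),((-48,-41,34),C(605,497)),((-70,-41,34),C(601,580)),((-70,25,34),C(350,572)),((-10,18,38),C(380,337)),((-10,-18,38),C(522,338))]
T=lambda q,p:np.array([q[0]+np.cos(q[2])*p[0]-np.sin(q[2])*p[1],q[1]+np.sin(q[2])*p[0]+np.cos(q[2])*p[1],p[2]])
q=least_squares(lambda q:np.concatenate([w2px(i,T(q,p))-o for p,o in obs]),[670,-100,-.17],x_scale=[100,100,1],loss='soft_l1').x
if __name__=='__main__':
    print('clamp',q[:2].round(1),np.degrees(q[2]).round(2))
    print(np.array([w2px(i,T(q,p))-o for p,o in obs]).round(1).tolist())
    inv=lambda w:(np.array([[np.cos(q[2]),np.sin(q[2])],[-np.sin(q[2]),np.cos(q[2])]])@(w[:2]-q[:2])).round(1)
    for n,uv,z in [('stop face z36',(456,222),36),('stop face z10',(456,222),10),('stopmid36',(456,150),36),('tail rail corner',(38,485),40),('tail far corner',(28,355),40),('tip',(497,470),40)]: print(n,inv(px2w(i,C(*uv),z)))
    print('nest',T(q,(1.75,0,10)))
    go(list(T(q,(1.75,0,0))[:2])+[217.5],np.degrees(q[2])+90)
    # hammer: head right face etc
    print('head R face center',px2w(i,(70,235),13),'neck',px2w(i,(21,245),13),'handle',px2w(i,(25,300),13))
E
python3 fit.py
```

```text
clamp [ 673.6 -116.4] -11.54
[[-0.5, -1.1], [0.6, -1.0], [-0.1, 0.8], [0.6, -0.3], [0.2, 0.3], [-1.1, 0.7], [-0.7, -0.2], [0.9, 0.8]]
stop face z36 [17.3 -0.3]
stop face z10 [19.1 -1. ]
stopmid36 [33.6  0.3]
tail rail corner [-48.3 101.9]
tail far corner [-16.7 103. ]
tip [-41.5 -12.4]
nest [ 675.27963881 -116.75327697   10.        ]
shift units (tool axes now) [-1.000e-04  1.700e-02 -1.485e-01]
tool y at -100.06 turn world -1.48 turn unit about tool x (down) 0.0082 j6 1.4817210420889868
head R face center [625.03705259 134.06625503  13.        ] neck [623.78231051 181.53755793  13.        ] handle [571.40457185 196.73941325  13.        ]
```

Run:
```python
from fit import *
print([(px2w(i,u,z)[:2]-[603.67,-95.44])@np.array([np.cos(-.175),np.sin(-.175)]) for u,z in [((321,272),199.6),((321,290),219.6)]])
go(list(T(q,(3.3,0,0))[:2])+[217.5],np.degrees(q[2])+90)
```

```text
[np.float64(8.56011867050613), np.float64(7.651524834483195)]
shift units (tool axes now) [-1.000e-04  1.700e-02 -1.516e-01]
tool y at -100.06 turn world -1.48 turn unit about tool x (down) 0.0082 j6 1.4817210420889868
```

Call:
carry_out(
  grip=[1,1,1,1,1],
  linear=[
    [0,0,-0.06],
    [0,0.017,-0.06],
    [0,0,-0.034],
    [0.07,0,0],
    [0.07,0,0],
  ],
  turn=[0.0082,0,0,0,0],
)

```text
t: 5.05
eef_pos: [678.0, -119.5, 147.8]
tcp_rot: [2.969, 1.569, -0.375]
ft_force: [-0.6, 0.9, -1.7]
opening: 0.468
```

Call:
carry_out(
  grip=[1,1,1,1],
  linear=[
    [0.07,0,0],
    [0.07,0,0],
    [0,0,0],
    [0,0,0],
  ],
  turn=[0,0,0,0],
)

```text
t: 5.45
eef_pos: [678.1, -119.0, 78.6]
tcp_rot: [0.347, 1.57, -2.997]
ft_force: [0.5, -0.3, -0.0]
opening: 0.465
```

Run:
```python
from fit import *
im=cams.read_camera('wrist');cv2.imwrite('pics/w3.png',im)
go(list(T(q,(3.8,0,0))[:2])+[28.2],np.degrees(q[2])+90)
print(env.state()['eef_pos'])
```

```text
shift units (tool axes now) [ 0.1032 -0.0029  0.0039]
tool y at -101.57 turn world 0.03 turn unit about tool x (down) -0.0002 j6 1.5036784562825551
[ 678.82456354 -118.94603534   79.80161018]
```

View pics/w3.png

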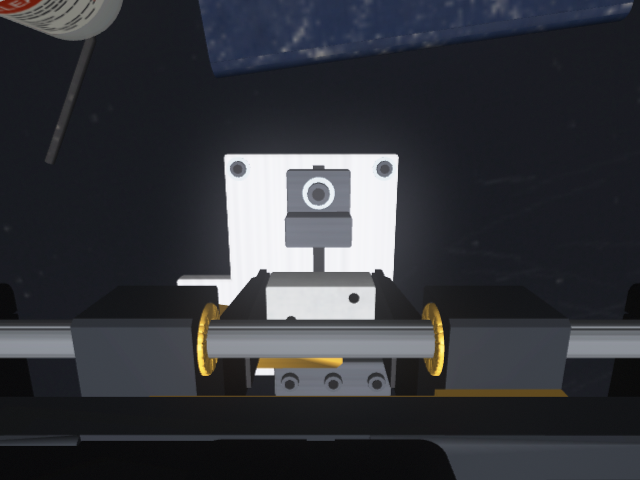

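Run:
```python
from fit import *
i=cams.camera_info('wrist')
inv=lambda w:(np.array([[np.cos(q[2]),np.sin(q[2])],[-np.sin(q[2]),np.cos(q[2])]])@(w[:2]-q[:2])).round(1)
for n,uv,z in [('face bottom z36',(319,247),36),('z10',(319,247),10),('TL',(224,154),10),('TR',(398,154),10),('blk far edge bottom',(321,272),62),('top',(321,290),82)]: print(n,inv(px2w(i,uv,z)))
print(inv(env.state()['eef_pos']))
```

```text
face bottom z36 [18.8 -0.5]
z10 [11.9 -0.5]
TL [64.5 51.4]
TR [ 64.5 -43.7]
blk far edge bottom [14.  -1.5]
top [13.  -1.5]
[ 5.7 -1.4]
```

Call:
carry_out(
  grip=[1,1,1,1,1],
  linear=[
    [0.05,-0.0028,0],
    [0.04,0,0],
    [0,0,0],
    [0.012,0,0],
    [0,0,0],
  ],
  turn=[0,0,0,0,0],
)

```text
t: 6.0
eef_pos: [679.1, -117.0, 28.2]
tcp_rot: [3.029, 1.569, -0.314]
ft_force: [-0.1, -0.1, -0.5]
opening: 0.472
```

Call:
carry_out(
  grip=[-0.4,-0.4,-0.4,-0.4,-0.4],
  linear=[
    [0,0,0],
    [0,0,0],
    [0,0,0],
    [0,0,0],
    [0,0,0],
  ],
  turn=[0,0,0,0,0],
)

```text
t: 6.5
eef_pos: [678.7, -116.8, 27.0]
tcp_rot: [2.544, 1.571, -0.799]
ft_force: [-0.8, 0.5, -0.9]
opening: 0.698
```

Call:
carry_out(
  grip=[-0.4,-0.4,-0.4,-1,-1],
  linear=[
    [-0.03,0,0],
    [-0.08,0,0],
    [-0.1,0,0],
    [-0.1,0,0],
    [-0.06,0,0],
  ],
  turn=[0,0,0,0,0],
)

```text
t: 7.0
eef_pos: [679.3, -116.9, 217.5]
tcp_rot: [3.066, 1.565, -0.277]
ft_force: [-0.6, -0.3, -0.3]
opening: 0.816
```

Run:
```python
from h import *
# hammer axis from head R face, coarse
go([575,190,200],90-16.8); print(env.state()['eef_pos'])
```

```text
shift units (tool axes now) [ 0.033  -0.5598  0.3272]
tool y at -101.53 turn world -5.27 turn unit about tool x (down) 0.0293 j6 1.5059090202926766
[ 679.25798935 -116.90480641  217.48278329]
```

Call:
carry_out(
  grip=[-1,-1,-1,-1,-1],
  linear=[
    [0,-0.08,0.047],
    [0,-0.08,0.047],
    [0,-0.08,0.047],
    [0,-0.08,0.047],
    [0,-0.08,0.047],
  ],
  turn=[0.0293,0,0,0,0],
)

```text
t: 7.5
eef_pos: [619.2, 109.1, 213.2]
tcp_rot: [-2.843, 1.57, 0.005]
ft_force: [0.5, -1.2, -0.1]
opening: 0.997
```

Run:
```python
from h import *
go([575,190,200],90-16.8); print(env.state()['eef_pos'])
```

```text
shift units (tool axes now) [ 0.0263 -0.1293  0.1314]
tool y at -106.82 turn world 0.02 turn unit about tool x (down) -0.0001 j6 1.9338222540224772
[619.15910451 109.0953378  213.19357326]
```

Call:
carry_out(
  grip=[-1,-1,-1,-1],
  linear=[
    [0,-0.065,0.066],
    [0,-0.064,0.065],
    [0,0,0],
    [0,0,0],
  ],
  turn=[0,0,0,0],
)

```text
t: 7.9
eef_pos: [575.5, 189.0, 213.0]
tcp_rot: [-2.826, 1.57, 0.024]
ft_force: [-0.3, -0.4, 0.1]
opening: 0.999
```

Run:
```python
from h import *
i=cams.camera_info('wrist');im=cams.read_camera('wrist');cv2.imwrite('pics/w4.png',im);np.save('w4.npy',i['view'])
p,R,s=tool();print(p,s['joints'][5])
hs=cv2.cvtColor(im,cv2.COLOR_BGR2HSV)
m=((hs[...,0]<14)&(hs[...,1]>180)&(hs[...,2]>150)).astype(np.uint8)
n,l,st,c=cv2.connectedComponentsWithStats(m)
for k in range(1,n):
    if st[k,4]>200: print('orange',st[k],c[k],px2w(i,c[k],13).round(1))
```

```text
[576.04663343 188.06044824 212.76070375] 2.070390923786823
```

View pics/w4.png

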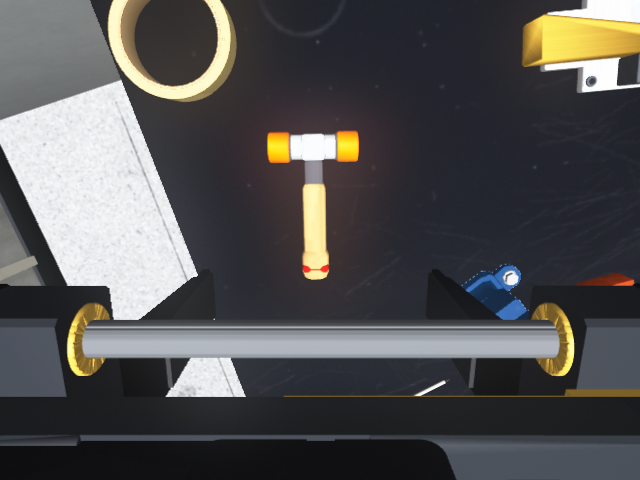

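The wrist view shows the mallet with its head centre at (313,147), faces at (267,148) and (358,146), and handle end at (316,278). The vice is at lower right (500,290), away from the fingers, and the wedge tail is at upper right.

Run:
```python
from h import *
i=cams.camera_info('wrist');i['view']=np.load('w4.npy')
L,Rr=px2w(i,(267,148),13),px2w(i,(358.5,146),13);e=px2w(i,(316,279),10)
h=(L+Rr)/2
print(L,Rr,h,e,'headlen',np.linalg.norm(L-Rr),'hand',np.linalg.norm(h-e))
y1=np.degrees(np.arctan2(*(L-Rr)[1::-1]))-90; y2=np.degrees(np.arctan2(*(h-e)[1::-1]));print('yaw',y1,y2)
yaw=np.radians((y1+y2)/2)
g=h-58*np.array([np.cos(yaw),np.sin(yaw),0]);print('grip',g)
go([g[0],g[1],17],90+np.degrees(yaw))
```

```text
[645.63981944 216.10236845  13.        ] [624.73268371 140.38220391  13.        ] [635.18625158 178.24228618  13.        ] [518.90522032 210.44773156  10.        ] headlen 78.55349541251282 hand 120.69577019201925
yaw -15.435390194208722 -15.480717857099268
grip [579.28435292 193.70119062  13.        ]
shift units (tool axes now) [ 0.3915 -0.0125 -0.0025]
tool y at -106.77 turn world 1.31 turn unit about tool x (down) -0.0073 j6 2.070390923786823
```

Run:
```python
from h import *
y=np.radians(-15.45); g=np.array([635.2,178.24])-43*np.array([np.cos(y),np.sin(y)])
go([g[0],g[1],17],90-15.45); print(g,env.state()['eef_pos'])
```

```text
shift units (tool axes now) [ 0.3916 -0.0132 -0.0325]
tool y at -106.77 turn world 1.32 turn unit about tool x (down) -0.0073 j6 2.070390923786823
[593.75387828 189.69508597] [576.04663343 188.06044824 212.76070375]
```

Call:
carry_out(
  grip=[-1,-1,-1,-1,-1],
  linear=[
    [0.06,-0.0132,-0.0325],
    [0.09,0,0],
    [0.09,0,0],
    [0.07,0,0],
    [0,0,0],
  ],
  turn=[-0.0073,0,0,0,0],
)

```text
t: 8.45
eef_pos: [591.9, 187.8, 52.8]
tcp_rot: [0.499, 1.563, -2.915]
ft_force: [-0.1, 0.1, -0.2]
opening: 1.002
```

Run:
```python
from h import *
go([593.75,189.7,17],90-15.45); print(env.state()['eef_pos'])
```

```text
shift units (tool axes now) [ 0.0716 -0.0049 -0.003 ]
tool y at -105.6 turn world 0.15 turn unit about tool x (down) -0.0009 j6 2.044352973165753
[591.9225919  187.80768026  52.81201603]
```

Call:
carry_out(
  grip=[-1,-1,1,1,1],
  linear=[
    [0.04,-0.0045,-0.003],
    [0.031,0,0],
    [0,0,0],
    [0,0,0],
    [0,0,0],
  ],
  turn=[0,0,0,0,0],
)

```text
t: 8.95
eef_pos: [595.9, 191.5, 22.6]
tcp_rot: [-2.734, 1.569, 0.137]
ft_force: [1.1, -0.3, -0.0]
opening: 0.803
```

Call:
carry_out(
  grip=[1,1,1,1,1],
  linear=[
    [0,0,0],
    [0,0,0],
    [0,0,0],
    [0,0,0],
    [0,0,0],
  ],
  turn=[0,0,0,0,0],
)

```text
t: 9.45
eef_pos: [595.3, 191.5, 21.4]
tcp_rot: [1.971, 1.571, -1.441]
ft_force: [0.2, 0.8, 0.3]
opening: 0.387
```

Call:
carry_out(
  grip=[1,1,1,1,1],
  linear=[
    [0,0,0],
    [0,0,0],
    [0,0,0],
    [0,0,0],
    [0,0,0],
  ],
  turn=[0,0,0,0,0],
)

```text
t: 9.95
eef_pos: [595.3, 191.5, 21.3]
tcp_rot: [1.012, 1.571, -2.4]
ft_force: [-0.5, -1.4, 0.8]
opening: 0.204
```

Call:
carry_out(
  grip=[0.3,0.3,0.3,1,1],
  linear=[
    [0,0,0],
    [0,0,0],
    [0.0095,0,0],
    [0,0,0],
    [0,0,0],
  ],
  turn=[0,0,0,0,0],
)

```text
t: 10.45
eef_pos: [595.2, 191.5, 16.4]
tcp_rot: [0.707, 1.57, -2.705]
ft_force: [0.6, 0.3, -0.4]
opening: 0.241
```

Call:
carry_out(
  grip=[1,1,1,1,1],
  linear=[
    [0,0,0],
    [0,0,0],
    [0,0,0],
    [0,0,0],
    [0,0,0],
  ],
  turn=[0,0,0,0,0],
)

```text
t: 10.95
eef_pos: [595.2, 191.5, 16.5]
tcp_rot: [0.674, 1.57, -2.738]
ft_force: [0.4, 0.1, -2.9]
opening: 0.208
```

Run:
```python
from fit import *
p,R,s=tool(); print(p,s['opening'],s['ft_force'])
hd=p+43*np.array([np.cos(np.radians(-15.4)),np.sin(np.radians(-15.4)),0]);print('head',hd)
# target: head centre at clamp (-32, 102.5+38+30), z 25 ; tool y = clamp y
t=T(q,(-32.2-43,102.5+38+20,0)); print('hover',t)
go([t[0],t[1],16.5+12],np.degrees(q[2])+90)
go([p[0],p[1],p[2]],np.degrees(q[2])+90)
```

```text
[595.21013031 191.52024514  16.50074454] 0.20834688232673423 [ 0.40551863  0.09587669 -2.8567295 ]
head [636.6662327  180.10133209  16.50074454]
hover [631.98840456  55.89498262   0.        ]
shift units (tool axes now) [-0.024   0.2418 -0.1433]
tool y at -105.49 turn world 3.95 turn unit about tool x (down) -0.022 j6 2.0470191167174834
shift units (tool axes now) [0. 0. 0.]
tool y at -105.49 turn world 3.95 turn unit about tool x (down) -0.022 j6 2.0470191167174834
```

Call:
carry_out(
  grip=[1,1,1,1,1],
  linear=[
    [-0.04,0,0],
    [-0.06,0,0],
    [0,0.06,-0.036],
    [0,0.07,-0.042],
    [0,0.07,-0.042],
  ],
  turn=[0,0,0,0,-0.022],
)

```text
t: 11.45
eef_pos: [626.5, 78.2, 66.8]
tcp_rot: [1.796, 1.571, -1.545]
ft_force: [-0.0, -0.3, -3.4]
opening: 0.202
```

Call:
carry_out(
  grip=[1,1,1,1],
  linear=[
    [0,0.04,-0.023],
    [0.04,0,0],
    [0,0,0],
    [0,0,0],
  ],
  turn=[0,0,0,0],
)

```text
t: 11.85
eef_pos: [633.3, 57.5, 46.4]
tcp_rot: [0.234, 1.569, -3.109]
ft_force: [0.2, 0.1, -3.5]
opening: 0.211
```

Run:
```python
from fit import *
i=cams.camera_info('wrist');im=cams.read_camera('wrist');cv2.imwrite('pics/w5.png',im);np.save('w5.npy',i['view'])
t=T(q,(-32.2-43,102.5+38+20,0))
go([t[0],t[1],16.5+12],np.degrees(q[2])+90)
p,R,s=tool();print(p,s['opening'])
```

```text
shift units (tool axes now) [0.0368 0.0043 0.0024]
tool y at -101.5 turn world -0.04 turn unit about tool x (down) 0.0002 j6 1.7586333398934162
[633.60914486  57.74256574  46.91364728] 0.21150928874299557
```

View pics/w5.png

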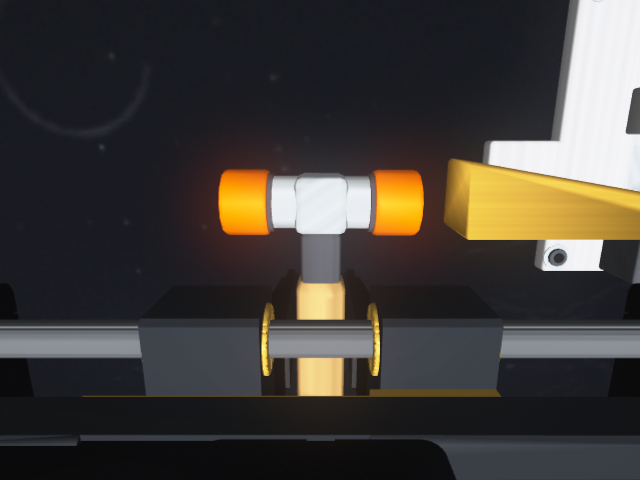

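The wrist view shows the mallet square to the wedge, with its right face at (423,202) and the wedge's thick end at (446–470,160–238). It is still about 18 mm too high.

```bash
cat > inv.py <<'E'
from fit import *
inv=lambda w:(np.array([[np.cos(q[2]),np.sin(q[2])],[-np.sin(q[2]),np.cos(q[2])]])@(w[:2]-q[:2])).round(1)
E
python3 - <<'E'
from inv import *
i=cams.camera_info('wrist');i['view']=np.load('w5.npy')
print('face R',inv(px2w(i,(423.5,202),43)),'L',inv(px2w(i,(219,202),43)),'wedge top corners',inv(px2w(i,(471,238),40)),inv(px2w(i,(453,160),40)),'tcp',inv(env.state()['eef_pos']))
E
```

```text
face R [-31.8 121.6] L [-31.9 202.8] wedge top corners [-47.2 100.2] [-15.6 110.2] tcp [-74.  162.6]
```

Call:
carry_out(
  grip=[1,1,1,1,1],
  linear=[
    [0.0368,0,0],
    [0,0.02,0.001],
    [0,0.01,0],
    [0,0,0],
    [0,0,0],
  ],
  turn=[0,0,0,0,0],
)

```text
t: 12.4
eef_pos: [630.6, 42.4, 29.1]
tcp_rot: [-3.028, 1.57, -0.088]
ft_force: [0.0, -0.0, -3.6]
opening: 0.209
```

```bash
cat > st.py <<'E'
from inv import *
p,R,s=tool(); f=s['ft_force']; print('t',s['t'],'tcp clamp',inv(p),'z',p[2].round(1),'F along clamp y',(R[:,1]@f*-1).round(2),'f',f.round(1),'open',s['opening'].round(3))
E
python3 st.py
```

```text
Traceback (most recent call last):
  File "st.py", line 2, in <module>
    p,R,s=tool(); f=s['ft_force']; print('t',s['t'],'tcp clamp',inv(p),'z',p[2].round(1),'F along clamp y',(R[:,1]@f*-1).round(2),'f',f.round(1),'open',s['opening'].round(3))
                                                                                                                                                        ^^^^^^^^^^^^^^^^^^
AttributeError: 'float' object has no attribute 'round'
```

Call:
carry_out(
  grip=[1,1,1,1],
  linear=[
    [0,0.005,0],
    [0,0.005,0],
    [0,0.004,0],
    [0,0.004,0],
  ],
  turn=[0,0,0,0],
)

```text
t: 12.8
eef_pos: [628.5, 33.7, 28.3]
tcp_rot: [-3.122, 1.571, -0.182]
ft_force: [-0.8, 1.0, -3.0]
opening: 0.206
```

```bash
sed -i "s/s\['opening'\].round(3)/round(s['opening'],3)/" st.py; python3 st.py
```

```text
t 12.8 tcp clamp [-74.2 138. ] z 28.3 F along clamp y 0.8 f [-0.8  1.  -3. ] open 0.206
```

Call:
carry_out(
  grip=[1,1,1,1],
  linear=[
    [0,0.004,0],
    [0,0.004,0],
    [0,0.004,0],
    [0,0.004,0],
  ],
  turn=[0,0,0,0],
)

```text
t: 13.2
eef_pos: [626.8, 25.9, 28.2]
tcp_rot: [1.349, 1.571, -1.994]
ft_force: [0.1, 1.1, -2.9]
opening: 0.21
```

```bash
python3 st.py
```

```text
t 13.2 tcp clamp [-74.3 130. ] z 28.2 F along clamp y 1.12 f [ 0.1  1.1 -2.9] open 0.21
```

Call:
carry_out(
  grip=[1,1,1,1],
  linear=[
    [0,-0.01,0],
    [0,-0.01,0],
    [0,0,0],
    [0,0,0],
  ],
  turn=[0,0,0,0],
)

```text
t: 13.6
eef_pos: [628.8, 36.1, 28.2]
tcp_rot: [1.325, 1.571, -2.018]
ft_force: [0.7, 0.3, -3.1]
opening: 0.208
```

```bash
cat > look.py <<'E'
import sys
from inv import *
n=sys.argv[1]
i=cams.camera_info('wrist');im=cams.read_camera('wrist');cv2.imwrite(f'pics/{n}.png',im)
hs=cv2.cvtColor(im,cv2.COLOR_BGR2HSV)
m=((hs[...,0]>17)&(hs[...,0]<32)&(hs[...,1]>150)&(hs[...,2]>90)); m[282:]=0; m[:,:425]=0
# bottom (rail-side) tail corner: leftmost yellow near the lowest rows
ys,xs=np.nonzero(m); print('px n',len(xs),'min u',xs.min() if len(xs) else None)
if len(xs):
    for r in range(ys.min(),ys.max(),8):
        k=xs[ys==r]
        if len(k): print(r,k.min(),inv(px2w(i,(k.min(),r),40)))
E
python3 st.py; python3 look.py w6
```

```text
t 13.6 tcp clamp [-74.3 140.5] z 28.2 F along clamp y 0.41 f [ 0.7  0.3 -3.1] open 0.208
px n 14596 min u 434
161 440 [-15.1  98.8]
169 436 [-17.8 100. ]
177 437 [-20.6  99.5]
185 437 [-23.5  99.3]
193 437 [-26.3  99.1]
201 437 [-29.2  98.8]
209 436 [-32.1  99. ]
217 435 [-35.   99.2]
225 436 [-38.   98.6]
233 439 [-41.   97.3]
241 445 [-44.   94.9]
249 454 [-47.   91.3]
```

Call:
carry_out(
  grip=[1,1,1,1,1],
  linear=[
    [0,0.014,0],
    [0,0.006,0],
    [0,0.006,0],
    [0,0.006,0],
    [0,0.006,0],
  ],
  turn=[0,0,0,0,0],
)

```text
t: 14.15
eef_pos: [625.0, 16.8, 28.2]
tcp_rot: [1.789, 1.571, -1.554]
ft_force: [-0.7, 1.4, -3.5]
opening: 0.208
```

```bash
python3 st.py
```

```text
t 14.15 tcp clamp [-74.3 120.8] z 28.2 F along clamp y 1.27 f [-0.7  1.4 -3.5] open 0.208
```

Call:
carry_out(
  grip=[1,1,1],
  linear=[
    [0,-0.01,0],
    [0,-0.006,0],
    [0,0,0],
  ],
  turn=[0,0,0],
)

```text
t: 14.45
eef_pos: [626.8, 25.6, 28.3]
tcp_rot: [2.902, 1.571, -0.44]
ft_force: [0.4, 0.8, -3.2]
opening: 0.211
```

```bash
python3 st.py; python3 look.py w7 | tail -2
```

```text
t 14.45 tcp clamp [-74.3 129.8] z 28.3 F along clamp y 0.85 f [ 0.4  0.8 -3.2] open 0.211
242 443 [-44.3  84.9]
250 451 [-47.4  81.7]
```

Call:
carry_out(
  grip=[1,1,1,1,1],
  linear=[
    [0,0.012,0],
    [0,0.006,0],
    [0,0.006,0],
    [0,0.006,0],
    [0,0.006,0],
  ],
  turn=[0,0,0,0,0],
)

```text
t: 15.0
eef_pos: [622.9, 7.1, 28.2]
tcp_rot: [0.811, 1.571, -2.532]
ft_force: [0.7, 0.7, -3.6]
opening: 0.213
```

```bash
python3 st.py
```

```text
t 15.0 tcp clamp [-74.3 110.8] z 28.2 F along clamp y 0.82 f [ 0.7  0.7 -3.6] open 0.213
```

Call:
carry_out(
  grip=[1,1,1,1],
  linear=[
    [0,0.004,0],
    [0,0.004,0],
    [0,0.004,0],
    [0,0.004,0],
  ],
  turn=[0,0,0,0],
)

```text
t: 15.4
eef_pos: [621.4, -0.6, 28.2]
tcp_rot: [1.496, 1.571, -1.847]
ft_force: [0.4, 0.8, -3.4]
opening: 0.207
```

```bash
python3 st.py
```

```text
t 15.4 tcp clamp [-74.3 103.1] z 28.2 F along clamp y 0.86 f [ 0.4  0.8 -3.4] open 0.207
```

Call:
carry_out(
  grip=[1,1,1],
  linear=[
    [0,-0.01,0],
    [0,-0.006,0],
    [0,0,0],
  ],
  turn=[0,0,0],
)

```text
t: 15.7
eef_pos: [623.2, 7.9, 28.2]
tcp_rot: [2.871, 1.571, -0.471]
ft_force: [0.7, 0.2, -3.5]
opening: 0.208
```

```bash
python3 st.py; python3 look.py w8 | tail -2
```

```text
t 15.7 tcp clamp [-74.2 111.7] z 28.2 F along clamp y 0.28 f [ 0.7  0.2 -3.5] open 0.208
243 445 [-44.7  66. ]
251 451 [-47.7  63.6]
```

Call:
carry_out(
  grip=[1,1,1,1,1],
  linear=[
    [0,0.01,0],
    [0,0.005,0],
    [0,0.002,0],
    [0,0.002,0],
    [0,0.002,0],
  ],
  turn=[0,0,0,0,0],
)

```text
t: 16.25
eef_pos: [620.9, -3.0, 28.2]
tcp_rot: [1.753, 1.571, -1.59]
ft_force: [-0.9, 1.0, -3.7]
opening: 0.212
```

```bash
python3 st.py
```

```text
t 16.25 tcp clamp [-74.3 100.6] z 28.2 F along clamp y 0.82 f [-0.9  1.  -3.7] open 0.212
```

Call:
carry_out(
  grip=[1,1,1,1],
  linear=[
    [0,0.0015,0],
    [0,0.0015,0],
    [0,0.0015,0],
    [0,0,0],
  ],
  turn=[0,0,0,0],
)

```text
t: 16.65
eef_pos: [620.4, -5.2, 28.2]
tcp_rot: [1.447, 1.571, -1.896]
ft_force: [-0.5, 0.8, -3.7]
opening: 0.207
```

Call:
carry_out(
  grip=[1,1,1,1],
  linear=[
    [0,0.0015,0],
    [0,0.0015,0],
    [0,0.0015,0],
    [0,0,0],
  ],
  turn=[0,0,0,0],
)

```text
t: 17.05
eef_pos: [620.0, -7.5, 28.2]
tcp_rot: [2.263, 1.571, -1.08]
ft_force: [0.2, 0.9, -3.2]
opening: 0.207
```

Call:
carry_out(
  grip=[1,1,1,1],
  linear=[
    [0,0.0015,0],
    [0,0.0015,0],
    [0,0.0015,0],
    [0,0,0],
  ],
  turn=[0,0,0,0],
)

```text
t: 17.45
eef_pos: [619.6, -9.7, 28.2]
tcp_rot: [2.276, 1.571, -1.067]
ft_force: [-0.2, 1.6, -2.5]
opening: 0.21
```

Call:
carry_out(
  grip=[1,1,1,1],
  linear=[
    [0,0.0015,0],
    [0,0.0015,0],
    [0,0.0015,0],
    [0,0,0],
  ],
  turn=[0,0,0,0],
)

```text
t: 17.85
eef_pos: [619.1, -11.9, 28.2]
tcp_rot: [2.225, 1.571, -1.118]
ft_force: [-0.7, 0.6, -3.1]
opening: 0.211
```

Call:
carry_out(
  grip=[1,1,1],
  linear=[
    [0,-0.008,0],
    [0,-0.006,0],
    [0,0,0],
  ],
  turn=[0,0,0],
)

```text
t: 18.15
eef_pos: [620.6, -4.4, 28.2]
tcp_rot: [2.404, 1.571, -0.938]
ft_force: [1.2, -0.5, -3.1]
opening: 0.204
```

```bash
python3 st.py; python3 look.py w9 | tail -3
```

```text
t 18.15 tcp clamp [-74.3  99.1] z 28.2 F along clamp y -0.28 f [ 1.2 -0.5 -3.1] open 0.204
229 439 [-39.4  56. ]
237 442 [-42.4  54.7]
245 445 [-45.5  53.4]
```

Call:
carry_out(
  grip=[1,1,1,1,1],
  linear=[
    [0,0.008,0],
    [0,0.005,0],
    [0,0.002,0],
    [0,0.002,0],
    [0,0,0],
  ],
  turn=[0,0,0,0,0],
)

```text
t: 18.7
eef_pos: [618.8, -13.4, 28.2]
tcp_rot: [2.015, 1.571, -1.328]
ft_force: [0.6, -0.1, -3.8]
opening: 0.208
```

```bash
python3 st.py
```

```text
t 18.7 tcp clamp [-74.2  90. ] z 28.2 F along clamp y -0.01 f [ 0.6 -0.1 -3.8] open 0.208
```

Call:
carry_out(
  grip=[1,1,1,1],
  linear=[
    [0,0.0015,0],
    [0,0.0015,0],
    [0,0.0015,0],
    [0,0,0],
  ],
  turn=[0,0,0,0],
)

```text
t: 19.1
eef_pos: [618.4, -14.5, 28.2]
tcp_rot: [-1.586, 1.57, 1.355]
ft_force: [0.2, 7.8, -2.9]
opening: 0.214
```

Call:
carry_out(
  grip=[1,1,1],
  linear=[
    [0,0.0012,0],
    [0,0.0012,0],
    [0,0,0],
  ],
  turn=[0,0,0],
)

```text
t: 19.4
eef_pos: [618.2, -14.8, 28.3]
tcp_rot: [-1.553, 1.569, 1.388]
ft_force: [3.0, 14.1, -3.2]
opening: 0.209
```

```bash
python3 st.py
```

```text
t 19.4 tcp clamp [-74.5  88.5] z 28.3 F along clamp y 14.44 f [ 3.  14.1 -3.2] open 0.209
```

Call:
carry_out(
  grip=[1,1,1,1],
  linear=[
    [0,-0.01,0],
    [0,-0.01,0],
    [0,0,0],
    [0,0,0],
  ],
  turn=[0,0,0,0],
)

```text
t: 19.8
eef_pos: [620.1, -6.9, 28.2]
tcp_rot: [1.637, 1.571, -1.706]
ft_force: [0.3, 0.2, -3.5]
opening: 0.21
```

```bash
python3 st.py; python3 look.py w10 | tail -3
```

```text
t 19.8 tcp clamp [-74.3  96.6] z 28.2 F along clamp y 0.29 f [ 0.3  0.2 -3.5] open 0.21
229 440 [-39.4  53.2]
237 443 [-42.4  51.8]
245 445 [-45.5  50.9]
```

Call:
carry_out(
  grip=[1,1,1,1,1],
  linear=[
    [0,0.01,0],
    [0,0.004,0],
    [0,0.003,0],
    [0,0.002,0],
    [0,0.001,0],
  ],
  turn=[0,0,0,0,0],
)

```text
t: 20.35
eef_pos: [618.1, -15.0, 28.3]
tcp_rot: [-1.467, 1.569, 1.474]
ft_force: [1.5, 17.9, -1.9]
opening: 0.208
```

```bash
python3 st.py
```

```text
t 20.35 tcp clamp [-74.6  88.3] z 28.3 F along clamp y 17.83 f [ 1.5 17.9 -1.9] open 0.208
```

Call:
carry_out(
  grip=[1,1,1,1],
  linear=[
    [0,-0.01,0],
    [0,-0.01,0],
    [0,0,0],
    [0,0,0],
  ],
  turn=[0,0,0,0],
)

```text
t: 20.75
eef_pos: [620.1, -7.0, 28.2]
tcp_rot: [1.429, 1.571, -1.914]
ft_force: [-0.2, 0.1, -3.1]
opening: 0.211
```

```bash
python3 st.py; python3 look.py w11 | tail -3
```

```text
t 20.75 tcp clamp [-74.3  96.5] z 28.2 F along clamp y 0.03 f [-0.2  0.1 -3.1] open 0.211
229 438 [-39.4  53.8]
237 444 [-42.4  51.4]
245 445 [-45.5  50.8]
```

Call:
carry_out(
  grip=[1,1,1,1,1],
  linear=[
    [0,0.01,0],
    [0,0.004,0],
    [0,0.003,0],
    [0,0.002,0],
    [0,0.0012,0],
  ],
  turn=[0,0,0,0,0],
)

```text
t: 21.3
eef_pos: [618.1, -15.0, 28.3]
tcp_rot: [-1.489, 1.569, 1.451]
ft_force: [2.3, 17.8, -2.3]
opening: 0.207
```

```bash
python3 st.py
```

```text
t 21.3 tcp clamp [-74.6  88.2] z 28.3 F along clamp y 17.93 f [ 2.3 17.8 -2.3] open 0.207
```

Call:
carry_out(
  grip=[1,1],
  linear=[
    [0,0.0006,0],
    [0,0,0],
  ],
  turn=[0,0],
)

```text
t: 21.5
eef_pos: [618.2, -15.0, 28.3]
tcp_rot: [-1.581, 1.569, 1.361]
ft_force: [1.7, 17.5, -2.8]
opening: 0.207
```

```bash
python3 st.py
```

```text
t 21.5 tcp clamp [-74.6  88.3] z 28.3 F along clamp y 17.47 f [ 1.7 17.5 -2.8] open 0.207
```

Call:
carry_out(
  grip=[1,1,1,1,1],
  linear=[
    [0,-0.01,0],
    [0,-0.015,0],
    [0,0,0],
    [0,0,0],
    [0,0,0],
  ],
  turn=[0,0,0,0,0],
)

```text
t: 22.0
eef_pos: [620.5, -5.0, 28.2]
tcp_rot: [1.404, 1.571, -1.939]
ft_force: [-0.6, 0.4, -2.4]
opening: 0.208
```

```bash
python3 st.py; python3 look.py w12 | tail -3
```

```text
t 22.0 tcp clamp [-74.2  98.5] z 28.2 F along clamp y 0.27 f [-0.6  0.4 -2.4] open 0.208
229 440 [-39.4  55. ]
237 445 [-42.4  53. ]
245 450 [-45.5  50.9]
```

View pics/w12.png

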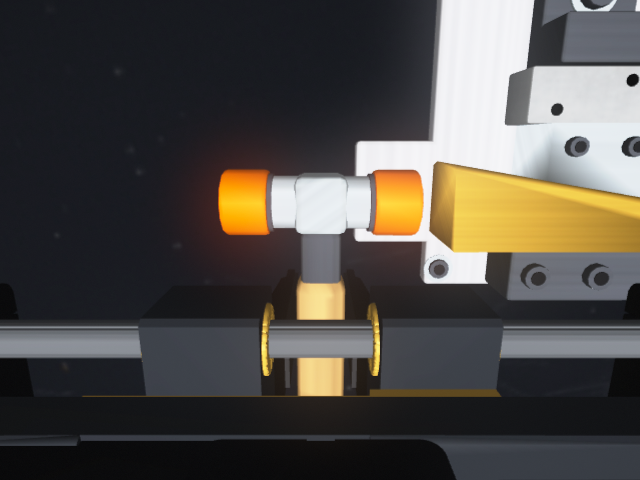

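The wrist view shows the wedge deep in the clamp, with its tail at (433–452,165–250). The steel block, with holes at (557,110) and (632,80), is flush between jaw and stop. The mallet is straight in the grip and clear of the wedge. Two firm taps of about 18 N gave no advance, so I'll lay the mallet down.

Call:
carry_out(
  grip=[1,1,1,1,1],
  linear=[
    [0,-0.06,0],
    [0,-0.06,0],
    [0,-0.04,0],
    [0.016,0,0],
    [0,0,0],
  ],
  turn=[0,0,0,0,0],
)

```text
t: 22.55
eef_pos: [635.9, 73.5, 19.1]
tcp_rot: [0.343, 1.569, -2.999]
ft_force: [-0.1, -0.6, -3.2]
opening: 0.206
```

```bash
python3 st.py
```

```text
t 22.55 tcp clamp [-74.9 178.6] z 19.1 F along clamp y -0.64 f [-0.1 -0.6 -3.2] open 0.206
```

Call:
carry_out(
  grip=[1,1,1,1],
  linear=[
    [0.002,0,0],
    [0.002,0,0],
    [0.001,0,0],
    [0,0,0],
  ],
  turn=[0,0,0,0],
)

```text
t: 22.95
eef_pos: [636.6, 73.1, 17.8]
tcp_rot: [2.086, 1.571, -1.257]
ft_force: [-0.5, 0.1, -3.8]
opening: 0.21
```

```bash
python3 st.py
```

```text
t 22.95 tcp clamp [-74.2 178.3] z 17.8 F along clamp y 0.04 f [-0.5  0.1 -3.8] open 0.21
```

Another 1 mm down, then open, lift, and take a check picture.

Call:
carry_out(
  grip=[1,1,-0.2,-0.4,-0.4],
  linear=[
    [0.0022,0,0],
    [0,0,0],
    [0,0,0],
    [0,0,0],
    [0,0,0],
  ],
  turn=[0,0,0,0,0],
)

```text
t: 23.45
eef_pos: [636.8, 73.7, 16.9]
tcp_rot: [-3.077, 1.57, -0.137]
ft_force: [-0.4, -0.1, 0.5]
opening: 0.401
```

Call:
carry_out(
  grip=[-0.4,-0.4,-0.4,-0.4,-0.4],
  linear=[
    [0,0,0],
    [-0.04,0,0],
    [-0.09,0,0],
    [-0.09,0,0],
    [-0.09,0,0],
  ],
  turn=[0,0,0,0,0],
)

```text
t: 23.95
eef_pos: [636.3, 73.6, 173.3]
tcp_rot: [0.706, 1.571, -2.637]
ft_force: [-0.2, -0.3, -0.9]
opening: 0.7
```

Call:
carry_out(
  grip=[-0.4,-0.4,-0.4],
  linear=[
    [-0.05,0.05,0.05],
    [0,0.05,0.05],
    [0,0,0],
  ],
  turn=[0,0,0],
)

```text
t: 24.25
eef_pos: [575.1, 33.3, 197.9]
tcp_rot: [2.413, 1.57, -0.931]
ft_force: [0.6, 0.1, -0.9]
opening: 0.699
```

```bash
python3 st.py
python3 - <<'E'
from inv import *
i=cams.camera_info('wrist');cv2.imwrite('pics/w13.png',cams.read_camera('wrist'));np.save('w13.npy',i['view'])
E
```

```text
t 24.25 tcp clamp [-126.5  127. ] z 197.9 F along clamp y 0.25 f [ 0.6  0.1 -0.9] open 0.699
```

View pics/w13.png

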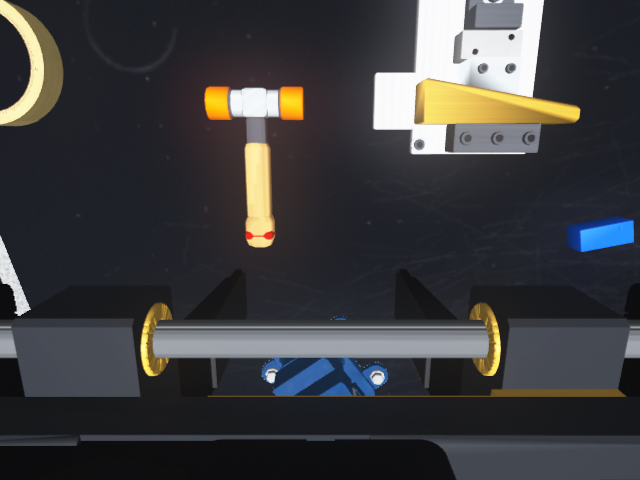

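The wrist view shows the mallet lying flat with its head at (254,103), well clear of the clamp, whose tongue starts at (374,100). The wedge is in place, and the block at (489,43) is clamped between jaw and stop.

Run:
```python
from inv import *
i=cams.camera_info('wrist');i['view']=np.load('w13.npy')
print('block hole mid (z30)',inv(px2w(i,(492,44),30)),'nest 1.75,0; head',inv(px2w(i,(254,103),13)),'span',np.linalg.norm(px2w(i,(204.5,103),16)-px2w(i,(304,103),16)))
env.job_done()
```

```text
block hole mid (z30) [8.1 0.6] nest 1.75,0; head [-31.7 180.3] span 79.02640416336045
the job is handed in; nothing more can be done
```

The steel block is clamped tight in the wedge clamp, and the mallet is lying flat on the bench, clear of the clamp. I handed the job in at about 24 s of the 70 s allowed. No verdict is reported, so the checks below are my own.

- **Block:** I set it in the gap and let go. After clamping it sat about 6 mm in x and 0.6 mm in y from the nest point. Both are inside the limits of 9 and 10 mm.
- **Wedge:** I drove it in with several light taps, drawing the mallet clear between them. It slid freely for about 50 mm and then bit. The last two firm taps of about 18 N no longer moved it, and the highest force I read was 17.9 N against the 25 N limit.
- **Mallet:** Its head rests about 130 mm from the wedge's thick end along the wedge, outside the clamp plate and tongue.
- **Bystanders:** The arm never went near the dial gauge or the orange block, though I did not measure their positions again at the end.

Three things are less certain:

- **Jaw force:** I could not measure the jaw's force on the block directly. That it is above 25 N is inferred from the wedge no longer advancing.
- **Forces between readings:** I read the force only at the end of each move, so a short peak in between would not show.
- **Grip force:** The grip is fixed at 30 N, below the 40 N advised. I held the mallet closer to its head to make up for this, and it did not twist.

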